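Find the full tub of welding tips by weight and hand it over

TASK

One of the two tubs of welding tips on the aluminium tray is full and the other is partly used, and only their weight tells. Lift the green-lidded tub clear of the tray to feel its weight and set it gently back upright on the tray, then lift the yellow-lidded tub clear to feel its weight too, and finally hold up the heavier of the two, upright and still, about 15 cm above the middle of the round blue hand-over mat, with the lighter one left standing on the tray. Finish while still holding it there, and leave the hammer, the wrench and the piece of angle iron alone.

Things in the scene. Friction and masses are not known exactly. Their poses are not given: they have to be found in the camera images.
- green_tub_center (a point): centre (half-way up) of the green-lidded tub: closed, upright, round, white plastic with a grey band and flat green lid, 52 mm diameter (lid 53), 72 mm tall, so 36 mm above its underside; z up when it stands. Shut for good; the tips inside may shift 1 to 2 mm. The full tub weighs 0.45 to 0.6 kg, the part-used one 0.18 to 0.24; either colour may be full. Tubs start on the tray floor, 140 mm or more apart
- yellow_tub_center (a point): centre (half-way up) of the yellow-lidded tub: closed, upright, round, white plastic with a grey band and flat yellow lid, 52 mm diameter (lid 53), 72 mm tall, so 36 mm above its underside; z up when it stands. Shut for good; the tips inside may shift 1 to 2 mm. The full tub weighs 0.45 to 0.6 kg, the part-used one 0.18 to 0.24; either colour may be full. Tubs start on the tray floor, 140 mm or more apart
- green_tub: the green-lidded tub as a whole, origin at the centre of its underside, z up
- yellow_tub: the yellow-lidded tub as a whole, origin at the centre of its underside, z up
- tray: fixed shallow aluminium tray, 200 mm (its x) by 380 mm (its y), rim 14 mm high and 4 mm thick; its floor is 4 mm above the bench; origin at the centre of its underside on the bench, axes along its sides, z up
- mat: fixed round blue hand-over mat with a white ring on it, 140 mm diameter, 4 mm thick, flat on the bench; origin at the centre of its underside
- hammer: loose hammer lying on the bench beyond the tray, 260 mm long, a bystander; origin near the middle of its underside, x along it towards the head
- wrench: loose wrench lying on the bench beyond the mat, 180 mm long, a bystander; origin near the middle of its underside, x along it
- angle: loose piece of dark steel angle iron lying on the bench on the robot's side of the mat, 120 mm long (its x), 40 mm wide, 40 mm high, a bystander; origin at the centre of its underside
Mind the look-alikes: they are no part of the job. Leave any black or pink look-alike of the green_tub alone.

How it is judged:
By the outcome, as a careful person would: the job done as asked, in the order asked, and still so for the second after the job is handed in, while the arm keeps its last pose, push and grip.
It also fails if it takes over 72 s, if anything falls off the work surface, if the arm or the gripper's body presses on something with over 40 N, if the wrist force passes 120 N, or if a joint passes its speed limit or range.

ROBOT

A 7-joint arm with a two-finger parallel gripper is mounted at the origin on the work surface. World frame = base frame: x ahead of the robot, y to its left, z up, the work surface at z = 0. Lengths are in m, angles in rad, forces in N, time in s.
With the tool pointing down it reaches from about 0.35 to 0.9 m from the base axis. Payload 19.9 kg.
Tool frame: the origin (TCP) lies between the finger pads; the fingertips stand 19 mm ahead of it and the grasp point (between the pads) is the TCP; z points along the fingers, y is the line along which they close (so a half turn about z gives the same grasp; the last joint's range is limited). The gripper opens to 94 mm and grips with 3 to 60 N. Pads are 16 mm wide; open, the fingers measure 119 mm over their backs; the gripper's body (75 mm by 177 mm) begins 78 mm behind the grasp point.
Start: joints at [-1.228, 0.417, -0.01, 1.614, 0.005, 1.111, -0.053], TCP at [0.235, 0.579, 0.224] pointing down, gripper open.
Joint ranges: [-2.81, 2.81], [-0.39, 2.02], [-1.27, 1.25], [0.06, 2.57], [-1.19, 4.33], [0.19, 2], [-2.82, 2.82]. Speed limits (rad/s): [1.89, 1.89, 2.39, 2.39, 3.01, 3.01, 3.01].

INTERFACE

Orientations are given as a 3x3 rotation matrix whose columns are the frame's x, y, z axes.
In Python, from rig import robot gives the robot as it stands. Calls block until the motion is done:
- robot.move_ptp(position, orientation): joint-space move of the TCP to a pose.
- robot.move_linear(position, velocity=0.15, frame=None, threshold=None): straight line of the TCP; frame=None keeps the orientation; velocity is the mean speed in m/s. With threshold (N) it stops when the force on the tool has changed by that much, and returns True; else False.
- robot.goto_joints(angles): joint-space move.
- robot.gripper_to(opening): finger opening in m; the grip force is fixed at half the most; returns when the fingers have stopped.
- robot.pause(seconds).
- robot.ik(position, orientation): joint angles nearest the present ones, or None.
- robot.get_state(): the state.
- robot.grab_frame(name): name is "scene" or "top"; returns the picture (384x512x3 uint8, red, green, blue); there is no depth.
- robot.camera_info(name): a dict with "fx", "fy", "cx", "cy" (pixels), "rvec" (rotation vector, rad) and "tvec" (3), from world to camera coordinates, as OpenCV has them. Camera axes: x right, y down, z forward; pixel columns grow to the right and rows downward; lengths in m; the calibration is good to about 2 mm. A picture is of the moment at which its call begins. camera_info takes no time and is no camera call.
A pose or a line that the arm cannot do raises robot.PlanningError and nothing moves.
- robot.sign_off(): hands the job in; it is judged then, once.
The state is a dict: "time": time; "qpos": joint angles; "joint_vel": joint speeds; "effort": joint torques, N m; "ee_pos": TCP position; "tool_rot": TCP orientation; "force": force on the tool from outside, world axes, zero at the start; "moment": the same for the moment, N m; "opening": finger opening in m; "grasp_force": force on a finger pad.
Only numpy, scipy, OpenCV 4.12 (cv2) and the standard library are available. Lean on these libraries where they do the work, as an engineer would, in place of code of your own. Each camera call takes 0.05 s, during which the arm holds its last target. There are 200 camera calls.

## Working session

There is one attempt and no reset: what is moved stays moved. The work goes in short steps, each a Python script; the robot and the scene stay as the last script left them, time stands still between calls to the robot, and variables do not carry over. Pictures are saved under pics/ and viewed, at most 10 in all, crops included, and the job is handed in when it is done.

```bash
mkdir -p pics; python3 - <<'E'
from rig import robot
import cv2
for n in("scene","top"):
    cv2.imwrite(f"pics/{n}0.png",robot.grab_frame(n)[:,:,::-1]); print(n,robot.camera_info(n))
s=robot.get_state();print(s["time"],s["tool_rot"],s["force"],s["opening"])
E
```

```text
scene {'fx': 363.35686584801306, 'fy': 363.35686584801306, 'cx': 256.8249573927409, 'cy': 194.14654277304075, 'rvec': array([ 0.99999704,  2.4635456 , -1.00173534]), 'tvec': array([ 0.36612715, -0.25569903,  1.38503939])}
top {'fx': 422.98240669163, 'fy': 422.98240669163, 'cx': 251.79783512677977, 'cy': 189.07691913552097, 'rvec': array([ 2.15151279, -2.18151208,  0.08839776]), 'tvec': array([0.06812587, 0.54069884, 1.2873549 ])}
0.1 [[-9.26878515e-01  3.75361296e-01 -3.41619466e-04]
 [ 3.75361446e-01  9.26877954e-01 -1.02162515e-03]
 [-6.68389881e-05 -1.07515318e-03 -9.99999420e-01]] [-0.10449409 -0.2528092  -0.44683881] 0.09417215941151949
```

View pics/top0.png

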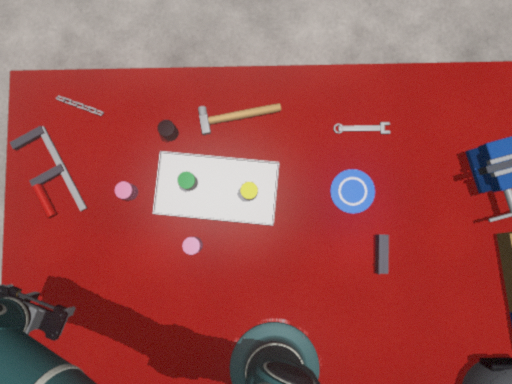

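View pics/scene0.png

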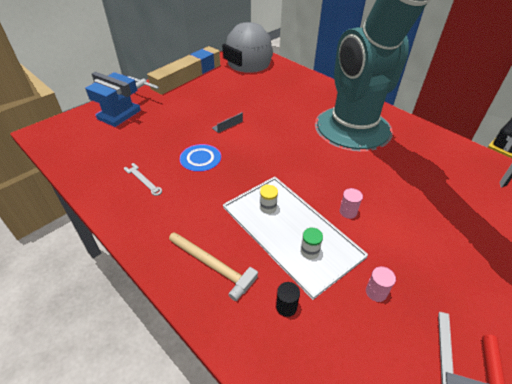

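The top view shows the green lid at (187,181), the yellow lid at (249,190) and the mat at (353,191). The scene view shows both tubs upright on the tray, with nothing tall beside them. Next I'll locate them numerically in both views.

```bash
cat > h.py <<'E'
from rig import robot
import numpy as np, cv2
HSV={"green":((50,120,50),(80,255,255)),"yellow":((22,150,100),(35,255,255)),"blue":((100,150,80),(125,255,255))}
def blobs(cam,col,img=None):
    img=robot.grab_frame(cam) if img is None else img
    m=cv2.inRange(cv2.cvtColor(img,cv2.COLOR_RGB2HSV),*HSV[col])
    cs,_=cv2.findContours(m,cv2.RETR_EXTERNAL,cv2.CHAIN_APPROX_NONE)
    return [(cv2.contourArea(c),cv2.fitEllipse(c)[0]) for c in sorted(cs,key=cv2.contourArea)[::-1][:3] if cv2.contourArea(c)>30]
def onplane(cam,uv,z):
    i=robot.camera_info(cam);R=cv2.Rodrigues(i["rvec"])[0];o=-R.T@i["tvec"]
    d=R.T@np.array([(uv[0]-i["cx"])/i["fx"],(uv[1]-i["cy"])/i["fy"],1])
    return o+d*(z-o[2])/d[2]
def rot(yaw): # tool down, y axis at angle yaw in the xy plane
    y=np.array([np.cos(yaw),np.sin(yaw),0]);z=np.array([0,0,-1.]);return np.column_stack([np.cross(y,z),y,z])
def down(p): return rot(np.arctan2(p[1],p[0]))
E
python3 - <<'E'
from h import *
for cam in("top","scene"):
    img=robot.grab_frame(cam)
    for col,z in(("green",.076),("yellow",.076),("blue",.004)):
        for a,c in blobs(cam,col,img): print(cam,col,a,np.round(c,1),onplane(cam,c,z).round(4))
print([onplane("top",c,.014).round(3) for c in((161,152),(279,161),(273,225),(153,213))])
E
```

```text
top blue 345.5 [499.4 147.6] [ 0.6639 -0.7236  0.004 ]
top blue 239.5 [479.2 169.8] [ 0.5941 -0.6558  0.004 ]
top blue 167.0 [504.6 181. ] [ 0.5575 -0.7326  0.004 ]
scene green 231.0 [312.3 236.1] [0.5725 0.2584 0.076 ]
scene yellow 165.0 [268.5 191.7] [0.5391 0.0714 0.076 ]
scene yellow 71.0 [499.6 148.3] [-0.148  0.452  0.076]
scene blue 1964.5 [336.6  28.4] [-0.7278 -0.6202  0.004 ]
scene blue 1124.0 [111.7 104.9] [ 0.5876 -0.7583  0.004 ]
scene blue 747.0 [200.  157.6] [ 0.5365 -0.253   0.004 ]
[array([0.665, 0.347, 0.014]), array([ 0.63 , -0.026,  0.014]), array([ 0.43 , -0.004,  0.014]), array([0.472, 0.371, 0.014])]
```

```bash
python3 - <<'E'
from h import *
img=robot.grab_frame("top");hsv=cv2.cvtColor(img,cv2.COLOR_RGB2HSV)
for u,v in((187,181),(249,190),(335,191)): print(hsv[v,u])
HSV.update(green=((45,100,30),(85,255,255)),yellow=((20,100,80),(36,255,255)),blue=((95,100,60),(125,255,255)))
for col,z in(("green",.076),("yellow",.076),("blue",.004)):
    for a,c in blobs("top",col,img): print(col,a,np.round(c,1),onplane("top",c,z).round(4))
E
```

```text
[ 65  92 186]
[ 29 121 222]
[108 126 219]
yellow 185.5 [248.6 190.3] [0.5334 0.0695 0.076 ]
blue 1412.5 [352.2 190.9] [ 0.5333 -0.2549  0.004 ]
blue 1088.5 [494.2 164.7] [ 0.6097 -0.7037  0.004 ]
```

```bash
sed -i 's/^HSV=.*/HSV={"green":((45,60,30),(85,255,255)),"yellow":((20,80,80),(36,255,255)),"blue":((95,100,60),(125,255,255))}/' h.py
cat >> h.py <<'E'
def find(col): 
    c=max(blobs("top",col))[1]; return onplane("top",c,.076)
def fz(n=8):
    f=[]
    for _ in range(n): robot.pause(.05); f.append(robot.get_state()["force"][2])
    return np.mean(f)
def pick(p):
    R=down(p); robot.move_ptp([p[0],p[1],.15],R); robot.pause(.3); f0=fz()
    robot.move_linear([p[0],p[1],.040],.1); robot.gripper_to(.03); robot.pause(.2)
    s=robot.get_state(); print("grip",s["opening"],s["grasp_force"],s["ee_pos"])
    robot.move_linear([p[0],p[1],.13],.08); robot.pause(.6); f1=fz()
    s=robot.get_state(); print("lifted",s["opening"],s["grasp_force"],"kg",(f0-f1)/9.81,"t",s["time"])
def put(p):
    robot.move_linear([p[0],p[1],.047],.08); robot.pause(.2)
    print("touch",robot.move_linear([p[0],p[1],.0385],.015,threshold=2.5),robot.get_state()["ee_pos"])
    robot.gripper_to(.094); robot.pause(.2); robot.move_linear([p[0],p[1],.15],.12); print("t",robot.get_state()["time"])
E
python3 - <<'E'
from h import *
img=robot.grab_frame("top")
for c in("green","yellow"): print(c,blobs("top",c,img))
p=find("green");print(p)
assert np.hypot(p[0]-.567,p[1]-.258)<.015
pick(p)
cv2.imwrite("pics/g1.png",robot.grab_frame("scene")[:,:,::-1])
E
```

```text
green [(199.0, (186.06448364257812, 179.9330596923828))]
yellow [(205.0, (248.54393005371094, 190.14642333984375))]
[0.56712624 0.25674371 0.076     ]
grip 0.05271485017791008 29.996347023406997 [0.56720466 0.25677123 0.04001447]
lifted 0.052337699167542 29.99473791802302 kg 0.18423664722844588 t 7.2167
```

View pics/g1.png

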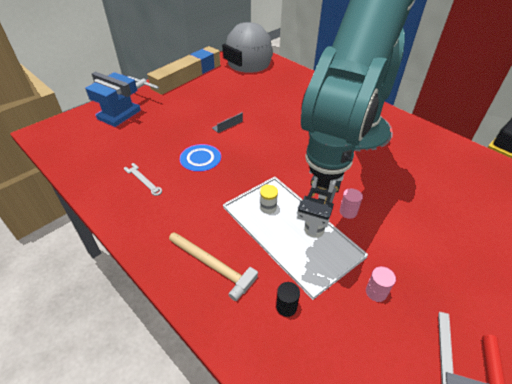

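The green tub is held upright between the fingers at about (315,222), clear of the tray. It weighs about 0.18 kg, so it is the part-used one. I'll set it back and weigh yellow.

```bash
python3 - <<'E'
from h import *
e=robot.get_state()["ee_pos"]; put(e)
robot.move_linear([.5334,.0695,.15],.2)
print("green now",find("green")) 
p=np.array([.5334,.0695]); pick(p)
cv2.imwrite("pics/y1.png",robot.grab_frame("scene")[:,:,::-1])
E
```

```text
touch True [0.56722023 0.25684082 0.03980433]
t 11.2083
green now [0.56643742 0.25618835 0.076     ]
grip 0.05268039217554576 29.99896083958447 [0.53369532 0.06952388 0.04011858]
lifted 0.05271602145083672 29.99768340960145 kg 0.5060035677336716 t 17.875
```

View pics/y1.png

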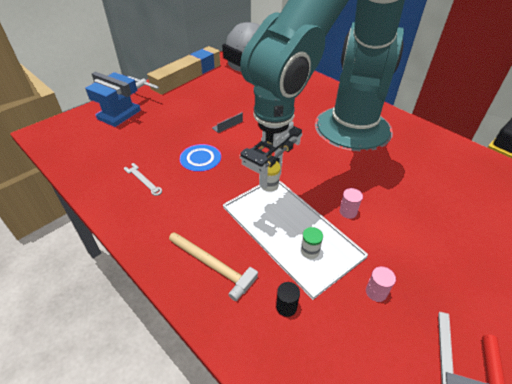

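The yellow tub is held upright at about (272,175) and weighs about 0.51 kg, so it's the heavier one. The green tub stands on the tray at (312,240). I'll carry yellow to the mat.

```bash
python3 - <<'E'
from h import *
e=robot.get_state()["ee_pos"]; t=np.array([.5345,-.254,.172])
robot.move_linear([e[0],e[1],.172],.08)
robot.move_linear(t,.12,frame=down(t)) ; robot.pause(1.)
s=robot.get_state(); print(s["time"],s["ee_pos"],s["tool_rot"].round(3),s["opening"],s["grasp_force"],abs(np.array(s["joint_vel"])).max(),s["force"])
a=robot.grab_frame("scene")[:,:,::-1];b=robot.grab_frame("top")[:,:,::-1]
cv2.imwrite("pics/f.png",cv2.resize(np.hstack([a[60:300,60:380],b[60:300,130:450]]),(800,300)))
E
```

```text
22.45 [ 0.53448905 -0.2539968   0.17199265] [[ 0.429  0.903 -0.   ]
 [ 0.903 -0.429  0.   ]
 [ 0.    -0.    -1.   ]] 0.05261570574002527 29.997705789282918 0.001935787883599534 [-1.09258787  1.21545055 -4.12895773]
```

View pics/f.png

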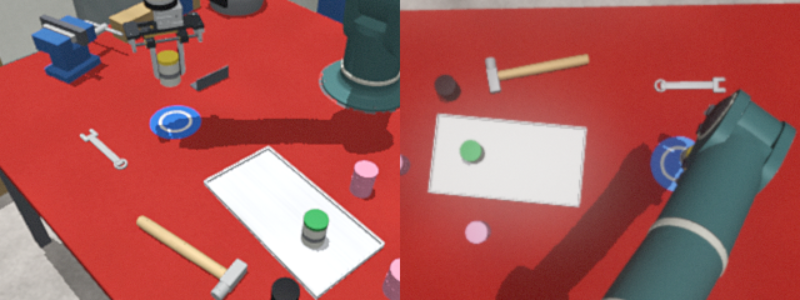

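The yellow tub is upright and still above the mat, in the left half of the picture at (168,68) with the mat at (175,121). The green tub stands upright on the tray at (315,228), and the hammer, wrench and angle iron haven't moved.

```bash
python3 -c "
from rig import robot
print(robot.sign_off())"
```

```text
the job is handed in; nothing more can be done
None
```

The yellow-lidded tub is the heavier one (about 0.51 kg against 0.18 kg for green); I handed in holding it upright and still, its underside about 13 cm and its centre about 17 cm above the middle of the mat, with the green tub standing on the tray.

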